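Take the temperature of the wax block in the microtome

TASK

Make the microtome safe and check how cold the wax block in its clamp is. First swing the knife holder's finger guard over the blade until it is fully home against its stop; then take the infrared thermometer from its holder, aim it at the middle of the wax face from in front and above with the lens 4 to 10 cm from the wax and no more than 60 degrees off square to it, and hold it still for at least a second so that the reading settles. Stand the thermometer back in its holder, nose down, without letting it fall, with the guard left closed; touch neither the blade and its seat nor the wax block and its clamp, and leave everything else where it is.

Things in the scene. Friction and masses are not known exactly. Their poses are not given: they have to be found in the camera images.
- microtome: White rotary microtome, fixed. Origin on the bench under the blade edge; x level into the machine (operator at -x), y to the operator's left, z up. mm: housing x 130 to 470, y -190 to 210, 247 high; waste tray x -210 to 115, y +/-185, floor z 33, rim z 70; knife holder x -75 to 15, y +/-58, to z 121; keypad x -105 to 45, y 203 to 288, 31 high; handwheel y below -188.
- lamp (a point): Middle of the head of the LED lamp on the microtome's left, 52 mm in diameter, 45 mm long, at x 40, y 128, z 335 mm in the microtome's frame; its 12 mm gooseneck goes from there back to the housing's top at x 200, y 165, rising to z 360.
- blade: Disposable steel blade, 80 mm long, edge up, with the black pressure plate (100 mm long) and aluminium seat (112 mm long, x -53 to -7, down to z 79 mm) that clamp it in the knife holder; origin in the middle of the edge, 121 mm above the bench, axes as the microtome's. Sharp: nothing may touch blade, plate or seat.
- guard (a joint): Steel finger guard of the knife holder, a bail with a 136 x 22 mm strip 58 mm from its hinge. Radians: 0 = folded down to the operator, 2.04 = solid end stop, strip over the blade edge. Starts part way. Stiff hinge with spring detents at both ends: it stays if let go between 0.5 and 1.55; from about 1.7 on the detent draws it to the stop and holds it. Moving it takes up to 10 N at the lug.
- guard_lug (a point): Grip point: middle of a level round steel lug, 12 mm in diameter, along the microtome's y from y -67 to -109 mm (this point at y -95), on the right end of the strip. At joint value q it is at x = -35 - 58 cos(q + 0.09), z = 88 + 58 sin(q + 0.09) mm in the microtome's frame: closing, it goes up, then towards the machine. Its axes turn with the guard.
- guard_hinge (a point): Point on the guard's hinge axis level with the lug: x -35, y -95, z 88 mm in the microtome's frame; the axis is the microtome's y.
- block: Specimen clamp with its wax block, above the blade; x square into the wax face, y to the operator's left, z up. Wax 30 mm wide (y), 24 high, 16 thick; grey cassette 41 x 29 x 10 mm behind it; aluminium clamp 66 wide, 53 high, 14 to 59 mm behind the face, with a lever on the left up to 45 mm above the centre. Locked; varies: centre 170 to 205 mm above the bench, turned up to 6 degrees.
- block_face (a point): Middle of the front face of the wax, which stands upright; x points square into the face, away from the operator; y to the operator's left, z up. Read it from in front and above, over the closed guard, at most 60 degrees off square.
- thermometer: White infrared stick thermometer, 152 mm long, about 100 g, reads all the time, no trigger. Origin: middle of the lens in the nose; z from the lens up the body, so it looks along -z. Nose black, round, 18 to 23 mm across, z 0 to 30 mm; body 34 (x) by 24 (y) mm, z 30 to 152; grip at about z 115. Starts nose down in its holder, z up.
- lens (a point): The middle of the thermometer's lens, same axes as the thermometer. The wax is in view when block_face lies on its -z line.
- holder: Black thermometer holder, fixed, its place varies: base 94 (x) by 84 (y) by 8 mm with an upright pocket, outside 50 (x) by 40 (y), inside 42 by 32 mm, floor 12 mm and rim 70 mm above the bench. Origin at bench level under the pocket's middle. The thermometer goes in either way round (half a turn).
- holder_floor (a point): Middle of the pocket's floor, 12 mm above the bench, where the lens end of the thermometer stands.
- bottle: Bystander: brown glass reagent bottle with a black cap, 62 mm in diameter, 190 mm high; origin under its middle.
- blade_box: Bystander: flat grey dispenser of blades, 84 x 30 x 22 mm; origin under its middle.
- slide_box: Bystander: grey slide box, 86 x 80 x 31 mm; origin under its middle.
- beaker: Bystander: white beaker, 68 mm in diameter, 92 mm high; origin under its middle.
- spare_block: Bystander: spare wax block, 41 x 29 x 26 mm, on the bench; origin under its middle.
- forceps: Bystander: steel forceps, 120 mm long (x), 10 mm high; origin under the middle.
- brush: Bystander: brush, 160 mm long (x), lying in the waste tray; origin under its middle.
There are look-alikes about, which are no part of the job. Several things have the shape of the holder; the one meant has the colours described above. What is shaped like the thermometer but green or pink is not meant.

How it is judged:
By the outcome, as a careful person would: the job done as asked, in the order asked, and still so for the second after the job is handed in, with the robot touching nothing.
It also fails if it takes over 61 s, if anything falls off the work surface, if the arm or the gripper's body presses on something with over 40 N, if the wrist force passes 120 N, or if a joint passes its speed limit or range.

ROBOT

A 7-joint arm with a two-finger parallel gripper is mounted at the origin on the work surface. World frame = base frame: x ahead of the robot, y to its left, z up, the work surface at z = 0. Lengths are in m, angles in rad, forces in N, time in s.
With the tool pointing down it reaches from about 0.425 to 0.925 m from the base axis. Payload 6.8 kg.
Tool frame: the origin (TCP) lies at the centre of the arm's flange, where the gripper is bolted on; the fingertips stand 173 mm ahead of it and the grasp point (between the pads) lies 155 mm ahead of it (r.hold_point_z is the distance from the TCP to the grasp point, in m); z points along the fingers, x is the direction in which the jaws open and shut, and the axes are right-handed (so a half turn about z gives the same grasp; the last joint's range is limited). The gripper opens to 85 mm and grips with 20 to 120 N. Pads are 22 mm wide; open, the fingers measure 114 mm over their backs; the gripper's body (76 mm by 85 mm) begins 54 mm behind the grasp point. The pads swing forward as they close: fully open they stand 13 mm farther back than shut.
Start: joints at [-1.345, 0.477, 0.022, 1.555, -0.011, 1.109, -0.083], TCP at [0.221, 0.638, 0.405] pointing down, gripper open.
Joint ranges: [-2.96, 2.96], [-0.34, 2.1], [-1.41, 1.46], [0.24, 2.44], [-1.37, 4.51], [0.17, 1.92], [-2.96, 2.96]. Speed limits (rad/s): [2.39, 2.39, 3.14, 3.14, 3.14, 3.14, 3.14].

INTERFACE

Orientations are given as a rotation vector (axis times angle).
In Python, from bench import r gives the robot as it stands.
- The arm moves only by the tool apply_moves, never from a script. Its arguments are lists of equal length, an entry for each row: "dp": the shift along the tool's x, y, z scaled (see below), a list of three; "twist": the turn, a rotation vector about the tool's x, y, z scaled (see below), a list of three; "jaw": the closure in counts, from 0 (fully open) to 255 (shut). In form: {"dp": [[x, y, z], ...], "twist": [[rx, ry, rz], ...], "jaw": [jaw, ...]}. A call has 1 to 20 rows; each row shifts and turns the pose as measured when the row begins, along the tool's axes as they then stand; what a row does not reach is not made up. The controller multiplies each number of a shift by 12 cm and each number of a turn by 120 degrees. A row lasts 1/10 s, in which the tool goes at most 50 mm and 8.59 degrees, less where a joint would pass 70% of its speed; a pose out of reach is approached as far as the arm can. A call with a number of a shift or a turn outside -1 to 1 is refused whole. A call with a gripper value outside its range is refused whole. The fingers move at their own pace and stop on an object; "grip_force" is the grip in N (left out, the last holds). Time passes only in rows, so rows that do not move let the fingers close. It gives the time, the measured TCP pose, the force and the opening at its end, in the units of the state.
- r.get_obs(): the state, without advancing time (a new reading comes with each control period).
- r.grab_frame(name): name is "scene" or "top" or "wrist"; returns a dict with "color" (480x640x3 uint8, red, green, blue), "z_map" (480x640 float32, m along the optical axis (not along the pixel's ray), 0 where there is no reading), "intrinsics" (3x3 intrinsics, pixels), "R" (3x3) and "t" (3): a world point X has camera coordinates R X + t; the wrist camera has in their place "hand_eye" (4x4, takes a point from camera to tool coordinates, whose origin is the TCP and whose axes are the tool frame's). Camera axes: x right, y down, z forward; pixel columns grow to the right and rows downward; lengths in m; the calibration is good to about 2 mm. The wrist camera is an equidistant fisheye: a pixel r from the principal point sees the ray r / f radians off the axis. A picture is of the moment at which its call begins: read the wrist's pose just before it.
- r.hand_in(): hands the job in, once; it reports no verdict.
The state is a dict: "clock": time; "joints": joint angles; "qvel": joint speeds; "tau": joint torques, N m; "tcp_pos": TCP position; "orientation": TCP orientation; "contact_force": force on the tool from outside, world axes, zero at the start; "moment": the same for the moment, N m; "grip_width": finger opening in m.
Only numpy, scipy, OpenCV 4.12 (cv2) and the standard library are available. Lean on these libraries where they do the work, as an engineer would, in place of code of your own. Each camera call takes 0.05 s, during which the arm holds its last target.

## Working session

There is one attempt and no reset: what is moved stays moved. The work goes in short steps, Python scripts to look and compute and a tool call to move; the robot and the scene stay as the last step left them, time stands still between calls to the robot, and variables do not carry over. Pictures are saved under pics/ and viewed, and the job is handed in when it is done.

Besides the shell and the picture viewer there is one more tool, called after "Emit:" in YAML: its name, and indented under it one key for each argument. apply_moves: Moves the arm, as the interface text tells. Shifts and turns lie within -1 to 1; 1 stands for 12 cm of shift or 120 degrees of turn. Its arguments: {"type":"object","properties":{"dp":{"type":"array"},"twist":{"type":"array"},"jaw":{"type":"array"},"grip_force":{"type":"number"}},"required":["dp","twist","jaw"]}

```bash
ls; mkdir -p pics
python3 - <<'E'
from bench import r
import cv2,numpy as np
o=r.get_obs(); print({k:np.round(v,3) for k,v in o.items()}, r.hold_point_z)
for n in ["scene","top","wrist"]:
    f=r.grab_frame(n); cv2.imwrite(f"pics/{n}0.png",f["color"][:,:,::-1]); np.savez(f"pics/{n}0.npz",**f)
    print(n,f["intrinsics"].tolist(), [np.round(f[k],4).tolist() for k in ("R","t","hand_eye") if k in f])
E
```

```text
pics
{'clock': np.float64(0.0), 'joints': array([-1.345,  0.478,  0.022,  1.556, -0.012,  1.109, -0.083]), 'qvel': array([ 0.   ,  0.   ,  0.001,  0.001, -0.   ,  0.001,  0.   ]), 'tau': array([-0.0000e+00, -5.9644e+01,  1.6080e+00, -2.8121e+01,  1.2000e-02,
        9.0000e-03, -0.0000e+00]), 'tcp_pos': array([0.221, 0.637, 0.404]), 'orientation': array([ 2.559e+00,  1.821e+00, -2.000e-03]), 'contact_force': array([ 0.004,  0.479, -0.562]), 'moment': array([ 0.005,  0.035, -0.001]), 'grip_width': np.float64(0.086)} 0.1547
scene [[494.4424911570146, 0.0, 314.2876952579749], [0.0, 494.4424911570146, 242.33642215843622], [0.0, 0.0, 1.0]] [[[-0.793, 0.609, 0.0151], [0.4058, 0.5466, -0.7325], [-0.4544, -0.5747, -0.6806]], [0.3412, -0.1296, 1.4797]]
top [[542.6798964439826, 0.0, 316.4136473864876], [0.0, 542.6798964439826, 235.83495409059213], [0.0, 0.0, 1.0]] [[[0.0095, -0.9998, -0.0156], [-0.9858, -0.0067, -0.1678], [0.1677, 0.017, -0.9857]], [0.1321, 0.5421, 1.3177]]
wrist [[371.64829954431775, 0.0, 317.7989497460628], [0.0, 371.64829954431775, 241.06191293082725], [0.0, 0.0, 1.0]] [[[1.0, 0.0005, -0.0003, -0.0012], [-0.0004, 0.9524, 0.3049, -0.0779], [0.0004, -0.3049, 0.9524, 0.0292], [0.0, 0.0, 0.0, 1.0]]]
```

View pics/scene0.png

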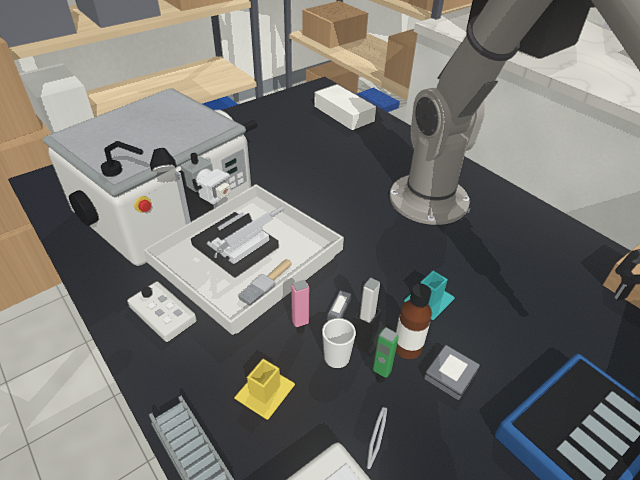

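View pics/top0.png

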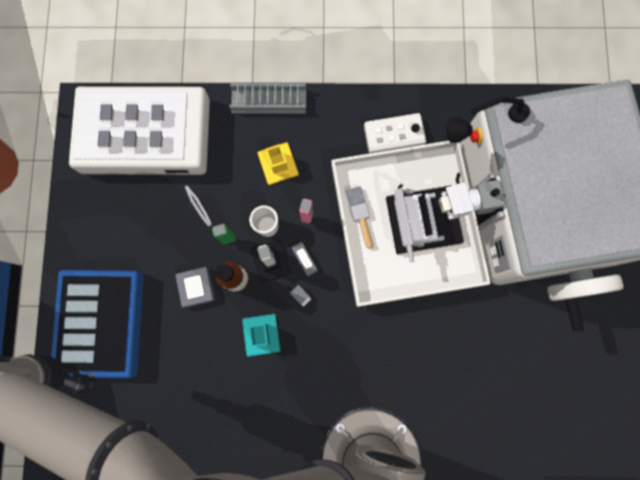

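View pics/wrist0.png

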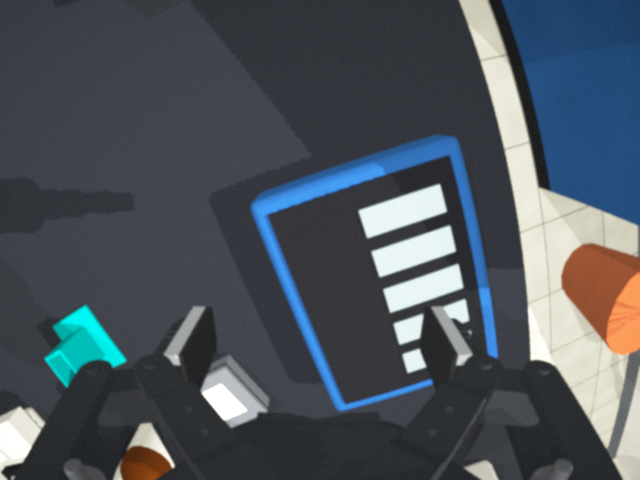

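Run:
```python
import cv2
a=cv2.imread("pics/top0.png")[130:370,180:500]; b=cv2.imread("pics/scene0.png")[150:390,180:500]
import numpy as np
def en(a): return cv2.resize(np.clip((a/255.)**.6*255,0,255).astype('u1'),(800,600),interpolation=cv2.INTER_CUBIC)
cv2.imwrite("pics/top0c.png",en(a));cv2.imwrite("pics/scene0c.png",en(b))
```

```text
(no output)
```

View pics/top0c.png

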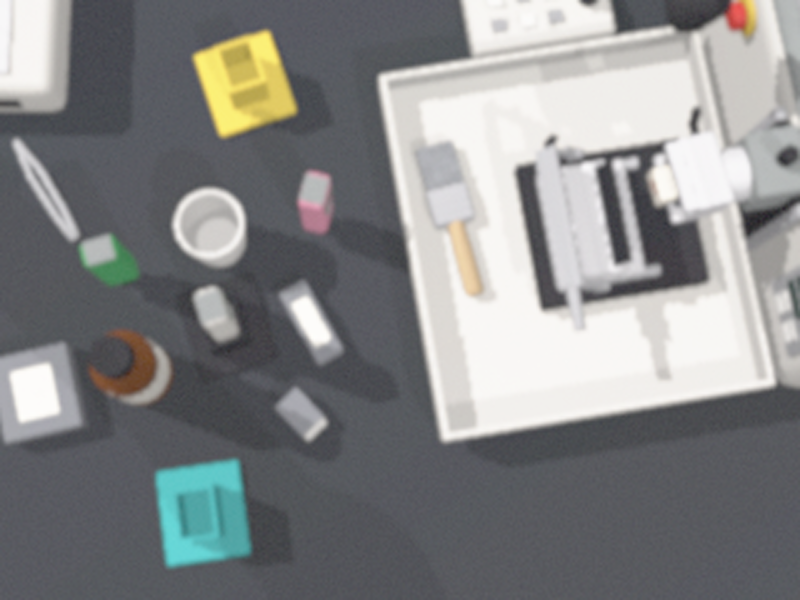

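View pics/scene0c.png

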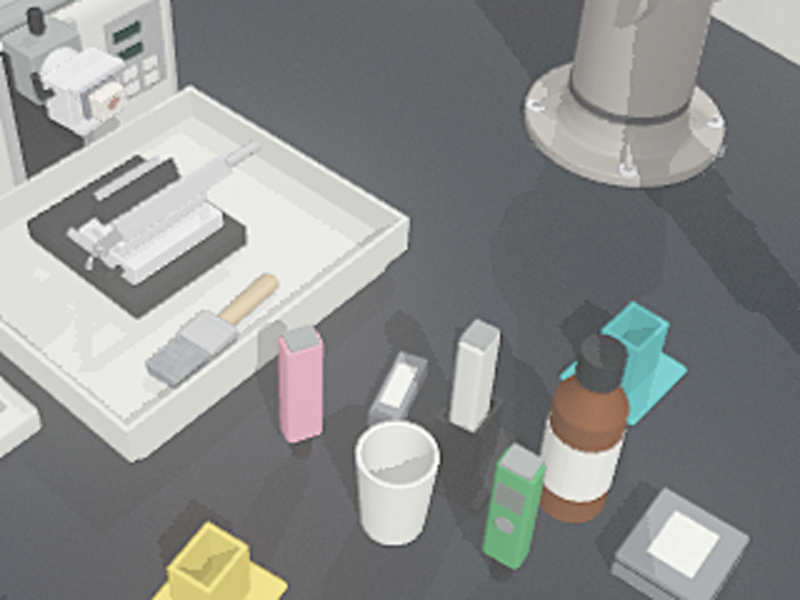

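```bash
cat > h.py <<'E'
import numpy as np,cv2
from scipy.spatial.transform import Rotation as Ro
def load(n): return dict(np.load(f"pics/{n}.npz"))
def cloud(f):
    K=f["intrinsics"];z=f["z_map"].astype(float);v,u=np.mgrid[:480,:640]
    c=np.stack([(u-K[0,2])/K[0,0]*z,(v-K[1,2])/K[1,1]*z,z],-1)
    w=(c-f["t"])@f["R"]; w[z<=0]=np.nan; return w
def atz(f,u,v,zw):
    K=f["intrinsics"];d=f["R"].T@np.array([(u-K[0,2])/K[0,0],(v-K[1,2])/K[1,1],1.]);o=-f["R"].T@f["t"]
    return o+d*(zw-o[2])/d[2]
def proj(f,X):
    c=np.atleast_2d(X)@f["R"].T+f["t"];K=f["intrinsics"]
    return np.c_[c[:,0]/c[:,2]*K[0,0]+K[0,2],c[:,1]/c[:,2]*K[1,1]+K[1,2]]
E
python3 - <<'E'
from h import *
t=load("top0");s=load("scene0")
for p in [(332,160),(356,306),(490,284)]: print(p,atz(t,*p,.07).round(4))
for f in (t,s):
    w=cloud(f); print(np.nanmin(w.reshape(-1,3),0),np.nanmax(w.reshape(-1,3),0))
    P=w.reshape(-1,3);P=P[~np.isnan(P[:,0])]
    k=(abs(P[:,2])<.01)&(P[:,0]>.2)&(P[:,0]<.8); print(np.median(P[k,2]))
# height map: rows x from .9 down to .2 ; cols y from .5 to -.6 ; 1.5mm
H=np.zeros((470,740),np.float32)
for f in (t,s):
    P=cloud(f).reshape(-1,3);P=P[~np.isnan(P[:,0])]
    i=((.9-P[:,0])/.0015).astype(int);j=((.5-P[:,1])/.0015).astype(int)
    k=(i>=0)&(i<470)&(j>=0)&(j<740); np.maximum.at(H,(i[k],j[k]),P[k,2])
np.save("pics/H.npy",H)
cv2.imwrite("pics/H.png",cv2.applyColorMap((np.clip(H/.3,0,1)*255).astype('u1'),cv2.COLORMAP_JET))
E
```

```text
(332, 160) [0.732  0.0985 0.07  ]
(356, 306) [0.3658 0.0389 0.07  ]
(490, 284) [ 0.4216 -0.2855  0.07  ]
[-0.2584698  -1.22639544 -0.77238408] [1.72458663 1.54855987 0.77333737]
0.0020687908902295446
[-2.25594883 -2.23419267 -0.76732506] [1.38539206 0.79038117 0.69525299]
-6.631353363598158e-05
```

View pics/H.png

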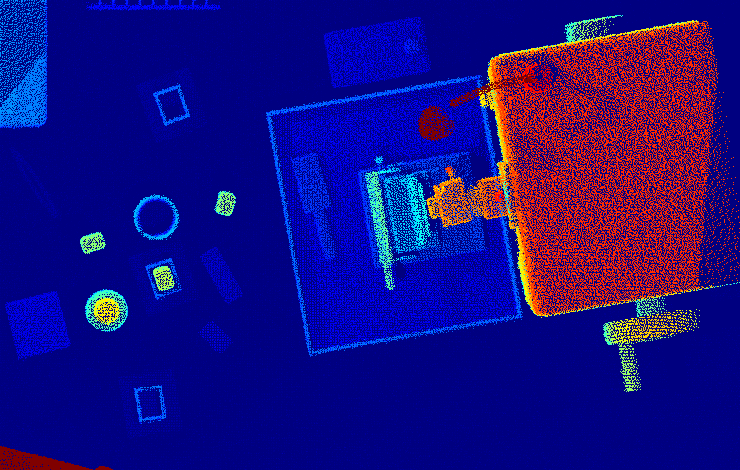

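```bash
cat >> h.py <<'E'
def outl(p,P,a,b,inset):  # signed dist to rect outline, p=x,y,yaw
    c,s=np.cos(p[2]),np.sin(p[2]);d=P[:,:2]-p[:2];x=d@[c,s];y=d@[-s,c]
    return np.maximum(abs(x)-(a/2-inset),abs(y)-(b/2-inset))
E
python3 - <<'E'
from h import *
from scipy.optimize import least_squares
t=load("top0");s=load("scene0")
for name,f in (("top",t),("scene",s)):
    P=cloud(f).reshape(-1,3);P=P[~np.isnan(P[:,0])]
    # tray
    k=(abs(P[:,2]-.070)<.004)&(P[:,1]<.12)&(P[:,1]>-.30)&(P[:,0]>.35)&(P[:,0]<.8)
    Q=P[k]
    g=least_squares(lambda p:outl(p[:3],Q,.325,.370,p[3]),[.58,-.1,-1.4,.002],loss='soft_l1',f_scale=.002)
    x=g.x; ax=np.array([np.cos(x[2]),np.sin(x[2])]); print(name,"tray",x.round(4),len(Q),np.median(abs(outl(x[:3],Q,.325,.37,x[3]))))
    print("  microtome origin",(x[:2]+ax*.0475).round(4))
    # holder rim
    c=np.array([.9-278*.0015,.5-162*.0015])
    k=(abs(P[:,2]-.070)<.004)&(np.hypot(*(P[:,:2]-c).T)<.045);Q=P[k]
    for y0 in (-1.3,.3):
        g=least_squares(lambda p:outl(p[:3],Q,.05,.04,.002),[*c,y0],loss='soft_l1',f_scale=.002);print(name,"holder",g.x.round(4),g.cost,len(Q))
    k=(abs(P[:,2]-.164)<.006)&(np.hypot(*(P[:,:2]-c).T)<.045);Q=P[k]
    r_=cv2.minAreaRect(Q[:,:2].astype('f4')*1000);print("therm top",r_,Q[:,2].mean(),len(Q))
E
```

```text
top tray [ 0.5782 -0.0928 -1.3974  0.0025] 1155 0.0018123060294569782
  microtome origin [ 0.5864 -0.1396]
top holder [ 0.481   0.2541 -0.9193] 0.00030986753676202563 79
top holder [0.4832 0.2546 0.3357] 0.00010005088615503083 79
therm top ((482.934326171875, 254.2051239013672), (34.96913528442383, 24.13904571533203), 17.093252182006836) 0.16571996336384975 138
scene tray [ 0.577  -0.0941 -1.3975  0.002 ] 1684 0.0029258780636900322
  microtome origin [ 0.5852 -0.1409]
scene holder [ 0.4847  0.2504 -1.1779] 0.0008412308580430253 152
scene holder [0.481  0.2535 0.317 ] 0.0005005073848134968 152
therm top ((483.8304443359375, 254.7494659423828), (31.38869857788086, 23.008440017700195), 15.195302963256836) 0.16408474399020703 158
```

```bash
cat >> h.py <<'E'
MO=np.array([.5858,-.1402,0]);MY=-1.3975;MR=Ro.from_euler('z',MY).as_matrix()
def toM(P): return (P-MO)@MR
def fromM(P): return np.asarray(P)@MR.T+MO
E
python3 - <<'E'
from h import *
t=load("top0");s=load("scene0")
for name,f in (("top",t),("scene",s)):
    P=cloud(f).reshape(-1,3);P=P[~np.isnan(P[:,0])];M=toM(P)*1000
    k=(M[:,1]<-72)&(M[:,1]>-115)&(M[:,2]>75)&(M[:,2]<170)&(M[:,0]<20)&(M[:,0]>-120);print(name,"lug",np.median(M[k],0).round(1),np.percentile(M[k],[5,95],axis=0).round(1),k.sum())
    k=(abs(M[:,1])<50)&(M[:,2]>75)&(M[:,2]<165)&(M[:,0]<-52)&(M[:,0]>-120);print("strip",np.median(M[k],0).round(1),np.percentile(M[k],[2,98],axis=0).round(1),k.sum())
    # housing front check and top
    k=(M[:,2]>240)&(M[:,2]<255)&(M[:,0]>80);print("hous",np.percentile(M[k],[1,99],axis=0).round(1),np.median(M[k,2]))
    k=(abs(M[:,1])<55)&(M[:,2]>155)&(M[:,2]<240)&(M[:,0]<100)&(M[:,0]>-40);B=M[k]
    print("block",np.percentile(B,[1,50,99],axis=0).round(1),k.sum())
    # front surfaces histogram
    for x in range(-10,60,3):
        j=(B[:,0]>=x)&(B[:,0]<x+3)
        if j.sum()>3: print(x,j.sum(),B[j,1].min().round(),B[j,1].max().round(),B[j,2].min().round(),B[j,2].max().round())
    k=(M[:,2]>300)&(M[:,0]<130)&(M[:,0]>-50)&(M[:,1]>60)&(M[:,1]<200);print("lamp",np.median(M[k],0),np.percentile(M[k],[1,99],axis=0).round(1))
E
```

```text
top lug [-73.7 -90.  140. ] [[ -78.4 -105.8  135.3]
 [ -68.2  -73.7  144.2]] 79
strip [-71.9  -0.9 135.6] [[-81.7 -48.3  77.8]
 [-52.6  48.2 145.2]] 438
hous [[ 135.1 -181.9  242.4]
 [ 450.7  200.1  254.7]] 250.71622946723875
block [[  4.3 -29.3 180.3]
 [ 48.4  -1.  228. ]
 [ 98.7  47.4 236.7]] 1370
2 25 -9.0 15.0 194.0 222.0
5 32 -14.0 15.0 195.0 220.0
8 22 -14.0 16.0 197.0 218.0
11 20 -14.0 14.0 196.0 219.0
14 27 -13.0 33.0 177.0 236.0
17 74 -25.0 34.0 178.0 234.0
20 71 -28.0 33.0 177.0 236.0
23 49 -28.0 33.0 177.0 235.0
26 50 -28.0 34.0 181.0 234.0
29 45 -28.0 35.0 179.0 235.0
32 46 -30.0 35.0 180.0 233.0
35 43 -30.0 36.0 185.0 233.0
38 48 -29.0 53.0 193.0 239.0
41 58 -29.0 51.0 190.0 235.0
44 57 -29.0 50.0 187.0 238.0
47 47 -29.0 47.0 191.0 234.0
50 46 -28.0 49.0 188.0 235.0
53 44 -28.0 36.0 184.0 235.0
56 45 -28.0 39.0 189.0 234.0
59 37 -28.0 35.0 190.0 233.0
lamp [ 38.6519418  125.62235604 350.07980073] [[ 11.  101.3 325. ]
 [126.7 167.2 362.4]]
scene lug [-75.4 -89.6 136.3] [[ -79.2 -107.3  131.3]
 [ -69.8  -73.   140.1]] 64
strip [-68.1   2.2  94. ] [[-81.3 -47.5  75.7]
 [-52.6  48.1 141.2]] 747
hous [[ 134.  -535.5  240.7]
 [1273.6  203.8  252.9]] 248.7700859575327
block [[  3.1 -29.1 177.1]
 [ 38.7  13.8 221. ]
 [ 99.   51.4 233.9]] 1170
2 46 -12.0 15.0 192.0 215.0
5 46 -15.0 15.0 190.0 216.0
8 23 -15.0 16.0 190.0 216.0
11 13 -7.0 17.0 198.0 216.0
14 36 -14.0 31.0 177.0 230.0
17 76 -22.0 33.0 176.0 231.0
20 84 -31.0 33.0 175.0 231.0
23 65 -33.0 33.0 178.0 231.0
26 68 -29.0 34.0 176.0 231.0
29 52 -28.0 36.0 180.0 230.0
32 28 -30.0 37.0 190.0 230.0
35 38 -29.0 36.0 179.0 229.0
38 38 -29.0 54.0 180.0 238.0
41 55 -28.0 54.0 185.0 240.0
44 46 -25.0 54.0 178.0 230.0
47 34 -25.0 50.0 182.0 229.0
50 34 -23.0 53.0 181.0 230.0
53 33 -29.0 39.0 183.0 229.0
56 23 -26.0 37.0 190.0 229.0
59 17 -24.0 35.0 224.0 229.0
lamp [ 33.36405181 134.12418257 345.76172321] [[ 10.2 104.  308.4]
 [127.4 168.1 358.6]]
```

Emit:
apply_moves:
  dp:
    - [-0.1,0.08,0]
    - [-0.2,0.16,0]
    - [-0.31,0.25,0]
    - [-0.31,0.25,0]
    - [-0.31,0.25,0]
    - [-0.31,0.25,0]
    - [-0.31,0.25,0]
    - [-0.31,0.25,0]
    - [-0.31,0.25,0]
    - [-0.31,0.25,0]
    - [-0.31,0.25,0]
    - [-0.31,0.25,0]
  twist:
    - [0,0,0]
    - [0,0,0]
    - [0,0,0]
    - [0,0,0]
    - [0,0,0]
    - [0,0,0]
    - [0,0,0]
    - [0,0,0]
    - [0,0,0]
    - [0,0,0]
    - [0,0,0]
    - [0,0,0]
  jaw: [140,140,140,140,140,140,140,140,140,140,140,140]
  grip_force: 60

```text
clock: 1.35
tcp_pos: [0.4006, 0.1315, 0.4006]
orientation: [-2.546, -1.837, 0.004]
contact_force: [1.5, 0.3, 0.1]
grip_width: 0.0385
```

```bash
cat >> h.py <<'E'
def tgt(pos,xyaw,tilt=0):
    """tool rot: z down, x at yaw; then tilt"""
    R=np.array([[np.cos(xyaw),np.sin(xyaw),0],[np.sin(xyaw),-np.cos(xyaw),0],[0,0,-1]]); return np.array(pos),R
def delta(o,p,R):
    Rc=Ro.from_rotvec(o["orientation"]).as_matrix()
    d=Rc.T@(p-o["tcp_pos"])/.12; w=Ro.from_matrix(Rc.T@R).as_rotvec()/np.radians(120)
    return d,w
def st(o):
    Rc=Ro.from_rotvec(o["orientation"]).as_matrix()
    print("t",round(float(o["clock"]),2),"p",o["tcp_pos"].round(4),"q",o["joints"].round(2),"F",o["contact_force"].round(1),"w",round(float(o["grip_width"]),4),"xyaw",np.degrees(np.arctan2(Rc[1,0],Rc[0,0])).round(1),"z",Rc[:,2].round(3))
def lug(q): return fromM(np.array([-.035-.058*np.cos(q+.09),-.095,.088+.058*np.sin(q+.09)]))
E
python3 - <<'E'
from h import *
from bench import r
o=r.get_obs();st(o)
print(lug(.78),lug(2.04))
p,R=tgt(lug(.78)+[0,0,.155+.10],MY+np.pi)
print([x.round(3) for x in delta(o,p,R)])
E
```

```text
t 1.35 p [0.4006 0.1315 0.4006] q [-0.75  0.05  0.3   2.15 -0.02  0.95  0.81] F [1.5 0.3 0.1] w 0.0385 xyaw 71.6 z [-0.003 -0.    -1.   ]
[ 0.479739   -0.08526536  0.13233108] [ 0.4914935  -0.15241389  0.13716531]
[array([-1.506,  1.196,  0.108]), array([-0.002,  0.   , -0.236])]
```

Emit:
apply_moves:
  dp:
    - [-0.25,0.2,0.0]
    - [-0.25,0.2,0.0]
    - [-0.25,0.2,0.0]
    - [-0.25,0.2,0.0]
    - [-0.25,0.2,0]
    - [-0.15,0.12,0]
    - [-0.08,0.06,0]
    - [0,0,0]
    - [0,0,0]
    - [0,0,0]
    - [0,0,0]
  twist:
    - [0,0,0]
    - [0,0,0]
    - [0,0,0]
    - [0,0,0]
    - [0,0,0]
    - [0,0,0]
    - [0,0,-0.06]
    - [0,0,-0.06]
    - [0,0,-0.06]
    - [0,0,-0.06]
    - [0,0,0]
  jaw: [140,140,140,140,140,140,140,140,140,140,140]

```text
clock: 2.45
tcp_pos: [0.4794, -0.1007, 0.4004]
orientation: [-2.005, -2.418, 0.004]
contact_force: [-1.0, 0.1, -1.1]
grip_width: 0.0383
```

Run:
```python
from h import *
from bench import r
o=r.get_obs();st(o)
f=r.grab_frame("wrist");cv2.imwrite("pics/w1.png",f["color"][:,:,::-1]);np.savez("pics/w1.npz",**f)
f=r.grab_frame("scene");cv2.imwrite("pics/s1.png",f["color"][:,:,::-1])
p,R=tgt(lug(.78)+[0,0,.155],MY+np.pi)
print([x.round(3) for x in delta(o,p,R)])
# re-project lug in wrist
```

```text
t 2.45 p [ 0.4794 -0.1007  0.4004] q [-0.33  0.18  0.47  2.02 -0.1   0.97  1.94] F [-1.   0.1 -1.1] w 0.0383 xyaw 100.7 z [-0.002 -0.001 -1.   ]
[array([0.127, 0.029, 0.942]), array([-0.001,  0.   ,  0.006])]
```

View pics/w1.png

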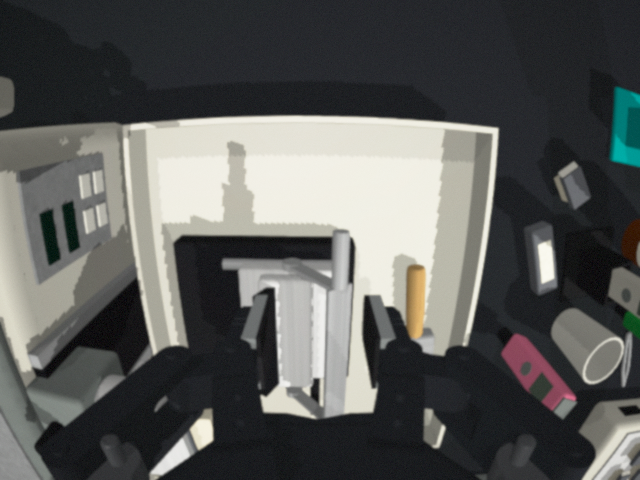

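View pics/s1.png

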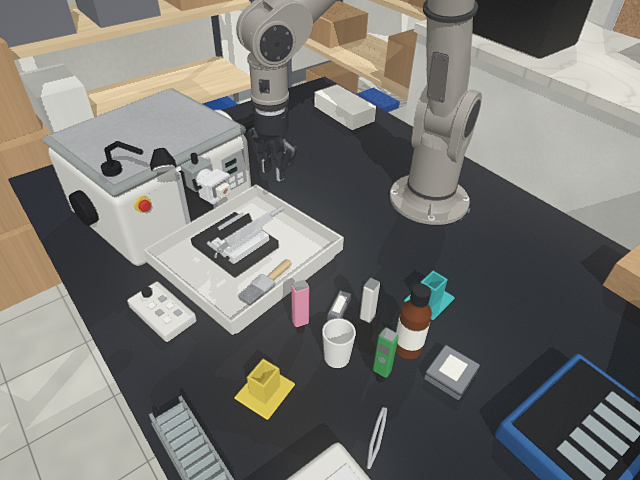

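```bash
cat >> h.py <<'E'
def wcloud(f,o):
    K=f["intrinsics"];v,u=np.mgrid[:480,:640];x=(u-K[0,2])/K[0,0];y=(v-K[1,2])/K[1,1];r_=np.hypot(x,y)+1e-9
    z=f["z_map"].astype(float);s=np.tan(np.minimum(r_,1.5))/r_
    c=np.stack([x*s*z,y*s*z,z],-1);h=f["hand_eye"];c=c@h[:3,:3].T+h[:3,3]
    w=c@Ro.from_rotvec(o["orientation"]).as_matrix().T+o["tcp_pos"];w[z<=0]=np.nan;return w
E
python3 - <<'E'
from h import *
from bench import r
o=r.get_obs()
w=wcloud(load("w1"),o)
for uv in [(342,235),(341,245),(341,260),(341,275),(341,285),(335,260),(347,260)]:
    print(uv,(toM(w[uv[1],uv[0]])*1000).round(1))
E
```

```text
(342, 235) [ -71.6 -107.3  139.9]
(341, 245) [ -71.1 -100.7  140.5]
(341, 260) [-71.4 -90.  140.1]
(341, 275) [-71.8 -79.  139.7]
(341, 285) [-72.  -71.9 140.3]
(335, 260) [-67.5 -89.6 139.1]
(347, 260) [-75.6 -89.4 138.4]
```

Emit:
apply_moves:
  dp:
    - [0.13,0.03,0]
    - [0,0,0.1]
    - [0,0,0.2]
    - [0,0,0.2]
    - [0,0,0.2]
    - [0,0,0.15]
    - [0,0,0.08]
    - [0,0,0.02]
  twist:
    - [0,0,0.006]
    - [0,0,0]
    - [0,0,0]
    - [0,0,0]
    - [0,0,0]
    - [0,0,0]
    - [0,0,0]
    - [0,0,0]
  jaw: [140,140,140,140,140,140,140,140]

```text
clock: 3.35
tcp_pos: [0.4791, -0.0865, 0.2794]
orientation: [2.042, 2.386, -0.006]
contact_force: [0.6, 0.5, 0.8]
grip_width: 0.0387
```

Run:
```python
from h import *
from bench import r
o=r.get_obs();st(o)
f=r.grab_frame("wrist");cv2.imwrite("pics/w2.png",f["color"][:,:,::-1])
Rc=Ro.from_rotvec(o["orientation"]).as_matrix()
print("grasp pt M",toM(o["tcp_pos"]+Rc[:,2]*.155).round(4))
```

```text
t 3.35 p [ 0.4791 -0.0865  0.2794] q [-0.29  0.36  0.41  2.13 -0.22  0.69  1.99] F [0.6 0.5 0.8] w 0.0387 xyaw 98.9 z [-0.001 -0.004 -1.   ]
grasp pt M [-0.0708 -0.0961  0.1244]
```

View pics/w2.png

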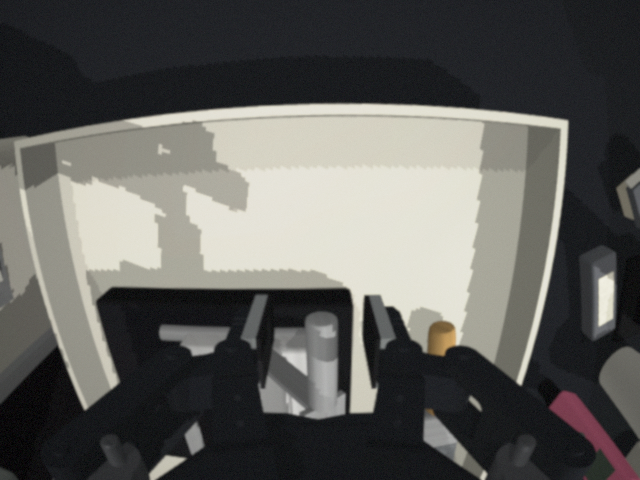

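Emit:
apply_moves:
  dp:
    - [0,0,-0.03]
    - [0,0,0]
    - [-0.05,0,-0.02]
    - [-0.06,0,-0.02]
    - [-0.06,0,-0.02]
    - [-0.06,0,-0.015]
    - [-0.06,0,-0.01]
    - [-0.06,0,-0.005]
  twist:
    - [0,0,0]
    - [0,0,0]
    - [0,0,0]
    - [0,0,0]
    - [0,0,0]
    - [0,0,0]
    - [0,0,0]
    - [0,0,0]
  jaw: [195,195,195,195,195,195,195,195]

```text
clock: 4.2
tcp_pos: [0.4867, -0.1232, 0.2996]
orientation: [-2.029, -2.391, -0.011]
contact_force: [-0.4, 1.5, 1.2]
grip_width: 0.0197
```

Run:
```python
from h import *
from bench import r
o=r.get_obs();st(o)
f=r.grab_frame("wrist");cv2.imwrite("pics/w3.png",f["color"][:,:,::-1])
Rc=Ro.from_rotvec(o["orientation"]).as_matrix()
print("grasp pt M",toM(o["tcp_pos"]+Rc[:,2]*.155).round(4))
```

```text
t 4.2 p [ 0.4867 -0.1232  0.2996] q [-0.22  0.35  0.42  2.08 -0.22  0.75  2.08] F [-0.4  1.5  1.2] w 0.0197 xyaw 99.4 z [ 0.     0.009 -1.   ]
grasp pt M [-0.0351 -0.0944  0.1446]
```

View pics/w3.png

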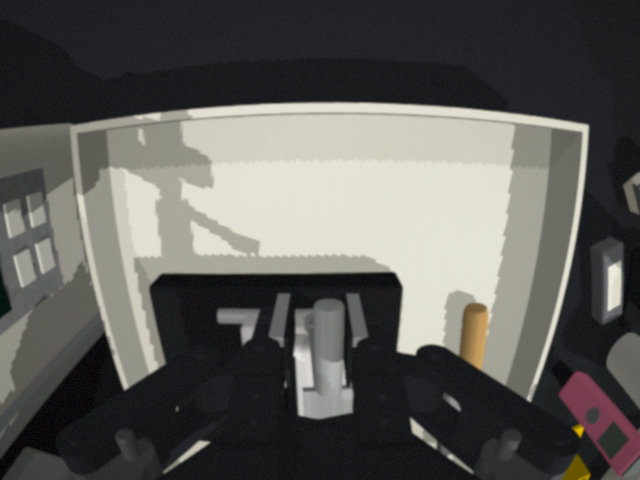

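Emit:
apply_moves:
  dp:
    - [-0.06,0,0.01]
    - [-0.06,0,0.015]
    - [-0.06,0,0.02]
    - [-0.05,0,0.025]
    - [-0.04,0,0.02]
    - [-0.02,0,0.01]
  twist:
    - [0,0,0]
    - [0,0,0]
    - [0,0,0]
    - [0,0,0]
    - [0,0,0]
    - [0,0,0]
  jaw: [195,195,195,195,195,195]

```text
clock: 4.85
tcp_pos: [0.4932, -0.1583, 0.2865]
orientation: [-2.025, -2.386, -0.017]
contact_force: [-1.5, 8.4, 5.4]
grip_width: 0.02
```

Run:
```python
from h import *
from bench import r
o=r.get_obs();st(o)
f=r.grab_frame("wrist");cv2.imwrite("pics/w4.png",f["color"][:,:,::-1])
Rc=Ro.from_rotvec(o["orientation"]).as_matrix()
print("grasp pt M",toM(o["tcp_pos"]+Rc[:,2]*.155).round(4))
```

```text
t 4.85 p [ 0.4932 -0.1583  0.2865] q [-0.14  0.4   0.41  2.05 -0.26  0.74  2.17] F [-1.5  8.4  5.4] w 0.02 xyaw 99.3 z [-0.002  0.016 -1.   ]
grasp pt M [-0.0006 -0.0943  0.1315]
```

View pics/w4.png

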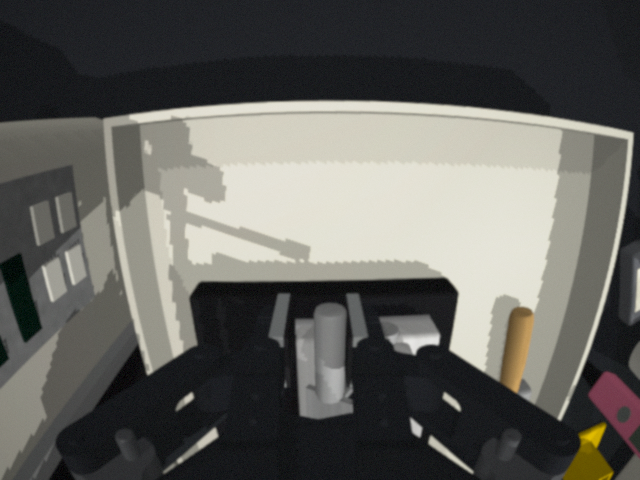

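Emit:
apply_moves:
  dp:
    - [-0.03,0,0]
    - [-0.03,0,0]
    - [-0.03,0,0]
  twist:
    - [0,0,0]
    - [0,0,0]
    - [0,0,0]
  jaw: [195,195,195]

```text
clock: 5.2
tcp_pos: [0.495, -0.1607, 0.2849]
orientation: [-2.004, -2.381, -0.027]
contact_force: [-3.7, 11.0, 8.3]
grip_width: 0.0205
```

Run:
```python
from h import *
from bench import r
o=r.get_obs();st(o)
Rc=Ro.from_rotvec(o["orientation"]).as_matrix()
print("grasp pt M",toM(o["tcp_pos"]+Rc[:,2]*.155).round(4))
```

```text
t 5.2 p [ 0.495  -0.1607  0.2849] q [-0.12  0.41  0.4   2.04 -0.27  0.76  2.2 ] F [-3.7 11.   8.3] w 0.0205 xyaw 99.8 z [-0.011  0.032 -0.999]
grasp pt M [-0.0007 -0.0939  0.13  ]
```

Emit:
apply_moves:
  dp:
    - [0.04,0,0]
    - [0,0,0]
    - [0,0,-0.08]
    - [0,0,-0.15]
    - [0,0,-0.25]
    - [0,0,-0.25]
    - [0,0,-0.2]
    - [0,0,-0.1]
  twist:
    - [0,0.012,0]
    - [0,0,0]
    - [0,0,0]
    - [0,0,0]
    - [0,0,0]
    - [0,0,0]
    - [0,0,0]
    - [0,0,0]
  jaw: [180,170,165,165,165,165,165,165]

```text
clock: 6.0
tcp_pos: [0.495, -0.1668, 0.4125]
orientation: [-1.997, -2.359, -0.044]
contact_force: [0.9, 0.0, -0.5]
grip_width: 0.0304
```

Run:
```python
from h import *
from bench import r
o=r.get_obs();st(o)
f=r.grab_frame("wrist");cv2.imwrite("pics/w5.png",f["color"][:,:,::-1]);w=wcloud(f,o)
M=toM(w.reshape(-1,3))*1000;M=M[~np.isnan(M[:,0])]
k=(M[:,1]<-72)&(M[:,1]>-115)&(M[:,2]>125)&(M[:,2]<160)&(M[:,0]<30)&(M[:,0]>-80)
print("lug",np.percentile(M[k],[5,50,95],axis=0).round(1),k.sum())
s=r.grab_frame("scene");cv2.imwrite("pics/s5.png",s["color"][:,:,::-1]);np.savez("pics/s5.npz",**s)
```

```text
t 6.0 p [ 0.495  -0.1668  0.4125] q [-0.17  0.24  0.46  1.92 -0.17  1.05  2.11] F [ 0.9  0.  -0.5] w 0.0304 xyaw 99.5 z [-0.02   0.054 -0.998]
lug [[  -9.5 -108.9  139.6]
 [  -3.7  -92.1  143.5]
 [   1.3  -74.5  145.1]] 902
```

View pics/w5.png

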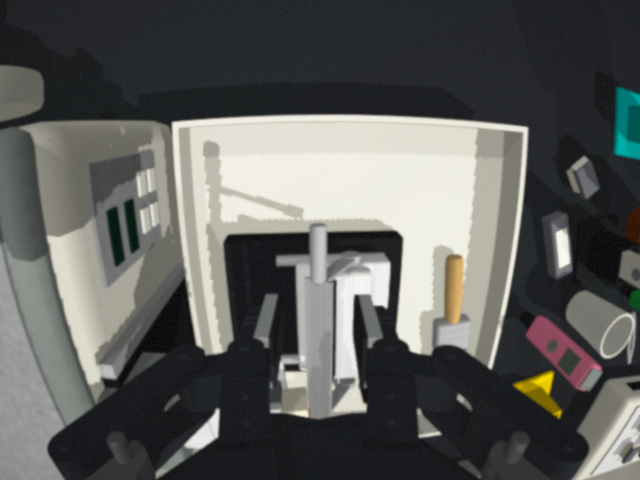

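Run:
```python
from h import *
from bench import r
o=r.get_obs()
p,R=tgt([.483,.2545,.41],np.radians(107.3)); d,w=delta(o,p,R);print(d.round(3),w.round(3))
# after rotation: 
print((R.T@(p-o["tcp_pos"])/.12).round(3))
```

```text
[3.471 0.483 0.209] [-0.003 -0.028 -0.065]
[3.381 0.947 0.016]
```

Emit:
apply_moves:
  dp:
    - [0.05,0,0]
    - [0.15,0.04,0]
    - [0.3,0.085,0]
    - [0.33,0.095,0]
    - [0.33,0.095,0]
    - [0.33,0.095,0]
    - [0.33,0.095,0]
    - [0.33,0.095,0]
    - [0.33,0.095,0]
    - [0.33,0.095,0]
    - [0.25,0.07,0]
    - [0.15,0.04,0]
    - [0.08,0.02,0]
  twist:
    - [-0.003,-0.028,-0.065]
    - [0,0,0]
    - [0,0,0]
    - [0,0,0]
    - [0,0,0]
    - [0,0,0]
    - [0,0,0]
    - [0,0,0]
    - [0,0,0]
    - [0,0,0]
    - [0,0,0]
    - [0,0,0]
    - [0,0,0]
  jaw: [120,120,120,120,120,120,120,120,120,120,120,120,120]

```text
clock: 7.4
tcp_pos: [0.4765, 0.2558, 0.391]
orientation: [-1.856, -2.522, 0.038]
contact_force: [0.2, 0.2, -0.7]
grip_width: 0.0451
```

Run:
```python
from h import *
from bench import r
o=r.get_obs();st(o)
p,R=tgt([.483,.2545,.41],np.radians(107.3)); d,w=delta(o,p,R);print(d.round(3),w.round(3))
f=r.grab_frame("wrist");cv2.imwrite("pics/w6.png",f["color"][:,:,::-1]);np.savez("pics/w6.npz",**f)
w=wcloud(f,o)
P=w.reshape(-1,3);P=P[~np.isnan(P[:,0])]
k=(abs(P[:,2]-.164)<.004)&(np.hypot(P[:,0]-.483,P[:,1]-.2545)<.035);print(k.sum());print(cv2.minAreaRect(P[k][:,:2].astype('f4')*1000),P[k].mean(0))
```

```text
t 7.4 p [0.4765 0.2558 0.391 ] q [-0.75  0.28  0.18  1.89 -0.06  1.    1.32] F [ 0.2  0.2 -0.7] w 0.0451 xyaw 107.3 z [-0.022 -0.014 -1.   ]
[-0.027  0.045 -0.159] [-0.012  0.003  0.   ]
2039
((481.3444519042969, 252.47340393066406), (33.00897979736328, 24.30507469177246), 18.278696060180664) [0.47944258 0.25213593 0.16602933]
```

View pics/w6.png

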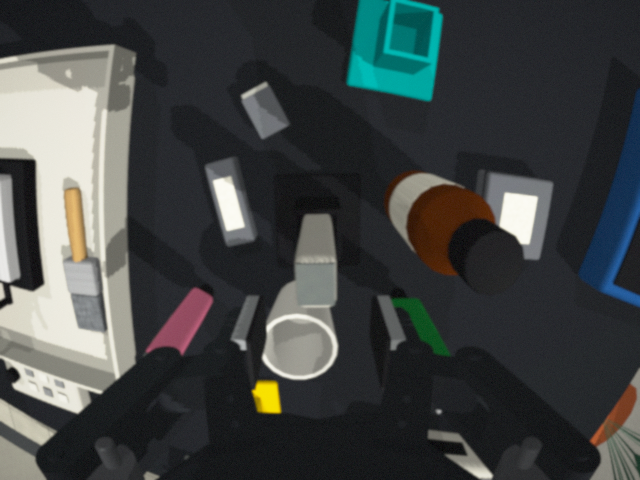

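Emit:
apply_moves:
  dp:
    - [-0.03,0.04,0]
    - [0,0,0.1]
    - [0,0,0.15]
    - [0,0,0.15]
    - [0,0,0.05]
    - [0,0,0]
  twist:
    - [-0.012,0.003,0]
    - [0,0,0]
    - [0,0,0]
    - [0,0,0]
    - [0,0,0]
    - [0,0,0]
  jaw: [120,120,120,120,120,120]

```text
clock: 8.05
tcp_pos: [0.4837, 0.2462, 0.3314]
orientation: [1.872, 2.52, -0.003]
contact_force: [-0.0, 0.1, 0.4]
grip_width: 0.0452
```

Run:
```python
from h import *
from bench import r
o=r.get_obs();st(o)
p,R=tgt([.482,.2535,.282],np.radians(107.3)); d,w=delta(o,p,R);print(d.round(3),w.round(3))
f=r.grab_frame("wrist");cv2.imwrite("pics/w7.png",f["color"][:,:,::-1])
w=wcloud(f,o)
P=w.reshape(-1,3);P=P[~np.isnan(P[:,0])]
k=(abs(P[:,2]-.164)<.005)&(np.hypot(P[:,0]-.483,P[:,1]-.2545)<.035);print(k.sum());print(cv2.minAreaRect(P[k][:,:2].astype('f4')*1000),P[k].mean(0))
```

```text
t 8.05 p [0.4837 0.2462 0.3314] q [-0.73  0.35  0.17  1.95 -0.08  0.85  1.35] F [-0.   0.1  0.4] w 0.0452 xyaw 106.8 z [ 0.001 -0.003 -1.   ]
[0.063 0.004 0.411] [-0.     0.001 -0.004]
4054
((481.9500427246094, 249.847900390625), (33.21731948852539, 57.26161193847656), 16.922025680541992) [0.47856557 0.2512531  0.16606377]
```

View pics/w7.png

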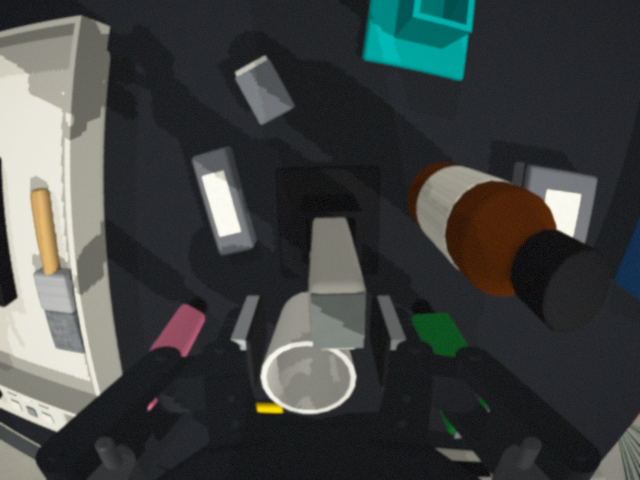

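Emit:
apply_moves:
  dp:
    - [0.063,0.005,0]
    - [0,0,0]
    - [0,0,0.1]
    - [0,0,0.13]
    - [0,0,0.1]
    - [0,0,0.03]
    - [0,0,0]
  twist:
    - [0,0,-0.004]
    - [0,0,0]
    - [0,0,0]
    - [0,0,0]
    - [0,0,0]
    - [0,0,0]
    - [0,0,0]
  jaw: [120,120,120,120,120,120,120]

```text
clock: 8.8
tcp_pos: [0.4831, 0.2548, 0.2882]
orientation: [1.859, 2.527, 0.006]
contact_force: [0.4, -0.3, 0.5]
grip_width: 0.0452
```

Run:
```python
from h import *
from bench import r
o=r.get_obs();st(o)
p,R=tgt([.482,.2535,.282],np.radians(107.3)); d,w=delta(o,p,R);print(d.round(3),w.round(3))
f=r.grab_frame("wrist");cv2.imwrite("pics/w8.png",f["color"][:,:,::-1])
```

```text
t 8.8 p [0.4831 0.2548 0.2882] q [-0.73  0.41  0.16  1.98 -0.09  0.75  1.36] F [ 0.4 -0.3  0.5] w 0.0452 xyaw 107.3 z [ 0.005  0.001 -1.   ]
[-0.007 -0.012  0.051] [0.003 0.    0.   ]
```

View pics/w8.png

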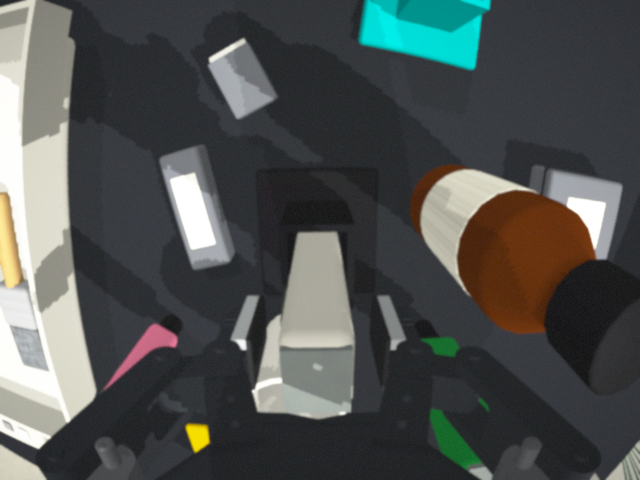

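Emit:
apply_moves:
  dp:
    - [-0.005,-0.01,0.03]
    - [0,0,0]
    - [0,0,0]
    - [0,0,0]
    - [0,0,0]
  twist:
    - [0.003,0,0]
    - [0,0,0]
    - [0,0,0]
    - [0,0,0]
    - [0,0,0]
  jaw: [140,200,255,255,255]
  grip_force: 50

```text
clock: 9.35
tcp_pos: [0.4825, 0.2539, 0.2857]
orientation: [1.862, 2.53, 0.001]
contact_force: [0.2, 0.8, -1.8]
grip_width: 0.0232
```

Run:
```python
from h import *
from bench import r
o=r.get_obs();st(o)
f=r.grab_frame("wrist");cv2.imwrite("pics/w9.png",f["color"][:,:,::-1])
```

```text
t 9.35 p [0.4825 0.2539 0.2857] q [-0.72  0.42  0.16  1.98 -0.09  0.75  1.36] F [ 0.2  0.8 -1.8] w 0.0232 xyaw 107.3 z [ 0.001 -0.    -1.   ]
```

View pics/w9.png

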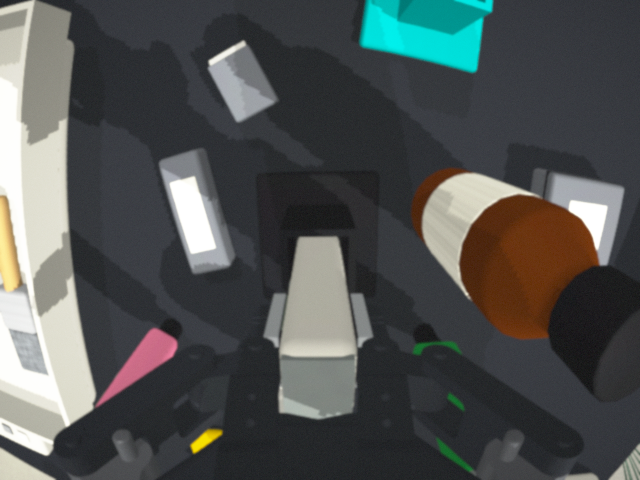

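```bash
cat >> h.py <<'E'
def aim(face,nyaw,elev,dist,L=.2737):
    n=np.array([np.cos(nyaw),np.sin(nyaw),0]);z=np.cos(elev)*n-np.sin(elev)*np.array([0,0,1.])
    y=np.array([-n[1],n[0],0]);x=np.cross(y,z);R=np.c_[x,y,z]
    return face-z*(dist+L),R
E
python3 - <<'E'
from h import *
from bench import r
for n in ("scene0","s5","top0"):
    M=toM(cloud(load(n)).reshape(-1,3))*1000;M=M[~np.isnan(M[:,0])]
    k=(abs(M[:,1])<13)&(M[:,2]>193)&(M[:,2]<(211 if n!="top0" else 216))&(M[:,0]>-3)&(M[:,0]<11);B=M[k]
    # front: smallest x 
    A=np.c_[B[:,1],np.ones(len(B))];
    w=np.ones(len(B),bool)
    for _ in range(6):
        c=np.linalg.lstsq(A[w],B[w,0],rcond=None)[0]; e=B[:,0]-A@c; w=abs(e)<2
    print(n,len(B),w.sum(),c.round(3), B[w].mean(0).round(1))
    k=(M[:,0]>-3)&(M[:,0]<13)&(abs(M[:,1])<25)&(M[:,2]>180)&(M[:,2]<225);print(np.percentile(M[k],[2,98],axis=0).round(1))
    # cassette front/side for yaw: clamp side faces
    k=(M[:,0]>18)&(M[:,0]<60)&(M[:,1]<-20)&(M[:,1]>-45)&(M[:,2]>180)&(M[:,2]<238);
    if k.sum()>20: print("side",np.polyfit(M[k,0],M[k,1],1),k.sum())
o=r.get_obs()
face=fromM([.0045,.0005,.2035])
for ny in (0,):
    p,R=aim(face,MY,np.radians(48),.07);print("face",face,"aim",p); 
d,w=delta(o,np.array([.4825,.2539,.47]),R);print(d,w)
print("then",(R.T@(p-[.4825,.2539,.47])/.12).round(3))
E
```

```text
scene0 53 44 [-0.023  4.341] [  4.3   0.6 202.3]
[[  2.8 -14.6 190.5]
 [ 12.1  15.9 215.9]]
side [  0.06356722 -27.4296335 ] 53
s5 55 45 [-0.086  4.861] [  4.8   0.9 201.8]
[[  2.2 -15.1 190.8]
 [ 12.4  15.5 215.5]]
side [  0.05992098 -27.49920195] 54
top0 50 35 [-0.07   4.744] [ 4.800e+00 -2.000e-01  2.057e+02]
[[  3.1 -14.  195. ]
 [ 12.9  15.2 219.6]]
side [ -0.0572567  -23.46104407] 140
face [ 0.58706845 -0.14454638  0.2035    ] aim [0.54741291 0.0819891  0.45891888]
[-3.77468911e-04  1.28582623e-03 -1.53604920e+00] [ 0.02282262 -0.3493888   0.0585729 ]
then [-1.056  0.286  1.075]
```

Emit:
apply_moves:
  dp:
    - [0,0,-0.08]
    - [0,0,-0.16]
    - [0,0,-0.25]
    - [0,0,-0.3]
    - [0,0,-0.3]
    - [0,0,-0.25]
    - [0,0,-0.12]
    - [0,0,-0.05]
  twist:
    - [0,0,0]
    - [0,0,0]
    - [0,0,0]
    - [0,0,0]
    - [0,0,0]
    - [0,0,0]
    - [0,0,0]
    - [0,0,0]
  jaw: [255,255,255,255,255,255,255,255]

```text
clock: 10.2
tcp_pos: [0.4814, 0.2528, 0.4777]
orientation: [1.863, 2.529, -0.001]
contact_force: [0.6, 0.3, -0.9]
grip_width: 0.0233
```

Run:
```python
from h import *
from bench import r
o=r.get_obs();st(o)
face=fromM([.0046,.0005,.203])
p,R=aim(face,MY+.04,np.radians(48),.07);print("aim",p)
d,w=delta(o,p,R);print(d,w); print("then",(R.T@(p-o["tcp_pos"])/.12).round(3))
f=r.grab_frame("scene");cv2.imwrite("pics/s10.png",f["color"][:,:,::-1])
```

```text
t 10.2 p [0.4814 0.2528 0.4777] q [-0.76  0.19  0.19  1.79 -0.04  1.16  1.31] F [ 0.6  0.3 -0.9] w 0.0233 xyaw 107.3 z [-0.    -0.001 -1.   ]
aim [0.53840287 0.0801236  0.45841888]
[-1.51536406  0.02654276  0.16158055] [ 0.01530068 -0.34945823  0.04017168]
then [-1.013  0.16   1.128]
```

View pics/s10.png

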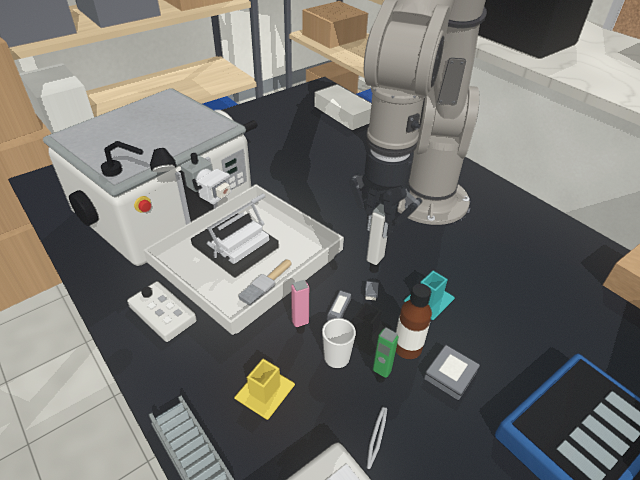

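Emit:
apply_moves:
  dp:
    - [0,0,0]
    - [0,0,0]
    - [0,0,0]
    - [0,0,0]
    - [0,0,0]
    - [0,0,0]
    - [0,0,0]
  twist:
    - [0.002,-0.05,0.006]
    - [0.002,-0.05,0.006]
    - [0.002,-0.05,0.006]
    - [0.002,-0.05,0.006]
    - [0.002,-0.05,0.006]
    - [0.002,-0.05,0.006]
    - [0.002,-0.05,0.004]
  jaw: [255,255,255,255,255,255,255]

```text
clock: 10.95
tcp_pos: [0.4807, 0.2503, 0.4747]
orientation: [1.562, 1.923, -0.625]
contact_force: [0.1, -0.1, -1.9]
grip_width: 0.0233
```

```bash
cat > ck.py <<'E'
from h import *
from bench import r
o=r.get_obs();st(o)
face=fromM([.0046,.0005,.203])
p,R=aim(face,MY+.04,np.radians(48),.07)
d,w=delta(o,p,R);print(d.round(3),w.round(3))
Rc=Ro.from_rotvec(o["orientation"]).as_matrix()
L=o["tcp_pos"]+Rc[:,2]*.2737; z=Rc[:,2]; t=(face-L)@z; print("lens M",toM(L).round(4),"dist",np.linalg.norm(face-L).round(4),"miss",np.round(toM(L+z*t)-toM(face),4),"off",np.degrees(np.arccos(z@[np.cos(MY+.04),np.sin(MY+.04),0])).round(1))
E
python3 ck.py
```

```text
t 10.95 p [0.4807 0.2503 0.4747] q [-0.97  0.3   0.26  1.77  0.58  1.51  0.9 ] F [ 0.1 -0.1 -1.9] w 0.0233 xyaw 101.8 z [ 0.142 -0.676 -0.723]
[-0.982  0.179  1.125] [-0.002  0.014 -0.002]
lens M [-0.2139 -0.0297  0.2767] dist 0.2325 miss [-0.0771 -0.0254 -0.0744] off 46.3
```

Emit:
apply_moves:
  dp:
    - [-0.1,0.02,0.1]
    - [-0.18,0.03,0.2]
    - [-0.2,0.035,0.22]
    - [-0.2,0.035,0.22]
    - [-0.13,0.025,0.16]
    - [-0.08,0.01,0.08]
    - [-0.02,0,0.02]
  twist:
    - [0,0.01,0]
    - [0,0,0]
    - [0,0,0]
    - [0,0,0]
    - [0,0,0]
    - [0,0,0]
    - [0,0,0]
  jaw: [255,255,255,255,255,255,255]

```text
clock: 11.65
tcp_pos: [0.5334, 0.085, 0.4539]
orientation: [1.583, 1.956, -0.604]
contact_force: [-0.7, 1.0, -1.4]
grip_width: 0.0237
```

```bash
python3 ck.py
```

```text
t 11.65 p [0.5334 0.085  0.4539] q [-0.76  0.26  0.36  1.88  0.65  1.26  1.1 ] F [-0.7  1.  -1.4] w 0.0237 xyaw 102.2 z [ 0.133 -0.648 -0.75 ]
[-0.061  0.032  0.004] [-0.003 -0.005 -0.   ]
lens M [-0.0498 -0.0074  0.2487] dist 0.0715 miss [-0.0078 -0.0066 -0.0071] off 48.6
```

Emit:
apply_moves:
  dp:
    - [-0.06,0.03,0]
    - [-0.02,0.01,0]
    - [0,0,0]
  twist:
    - [-0.003,-0.005,0]
    - [0,0,0]
    - [0,0,0]
  jaw: [255,255,255]

```text
clock: 11.95
tcp_pos: [0.5399, 0.0796, 0.461]
orientation: [1.572, 1.951, -0.6]
contact_force: [-1.3, -0.3, -1.6]
grip_width: 0.0236
```

```bash
python3 ck.py
python3 - <<'E'
from h import *
from bench import r
o=r.get_obs()
f=r.grab_frame("wrist");cv2.imwrite("pics/w11.png",f["color"][:,:,::-1]);np.savez("pics/w11.npz",**f)
f=r.grab_frame("scene");cv2.imwrite("pics/s11.png",cv2.resize(f["color"][100:340,100:420,::-1],(800,600)))
f=r.grab_frame("top");cv2.imwrite("pics/t11.png",f["color"][:,:,::-1])
E
```

```text
t 11.95 p [0.5399 0.0796 0.461 ] q [-0.75  0.26  0.36  1.86  0.66  1.26  1.11] F [-1.3 -0.3 -1.6] w 0.0236 xyaw 102.2 z [ 0.143 -0.652 -0.745]
[ 0.02  -0.011  0.011] [ 0.001 -0.001  0.   ]
lens M [-0.0418  0.0005  0.2572] dist 0.0714 miss [0.0012 0.002  0.0011] off 48.1
```

View pics/w11.png

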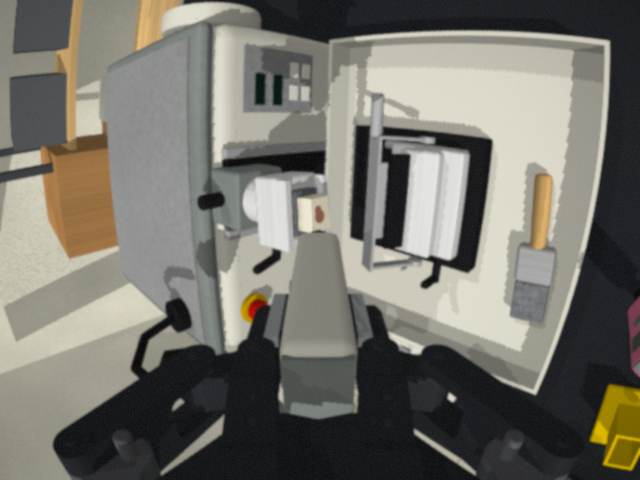

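View pics/s11.png

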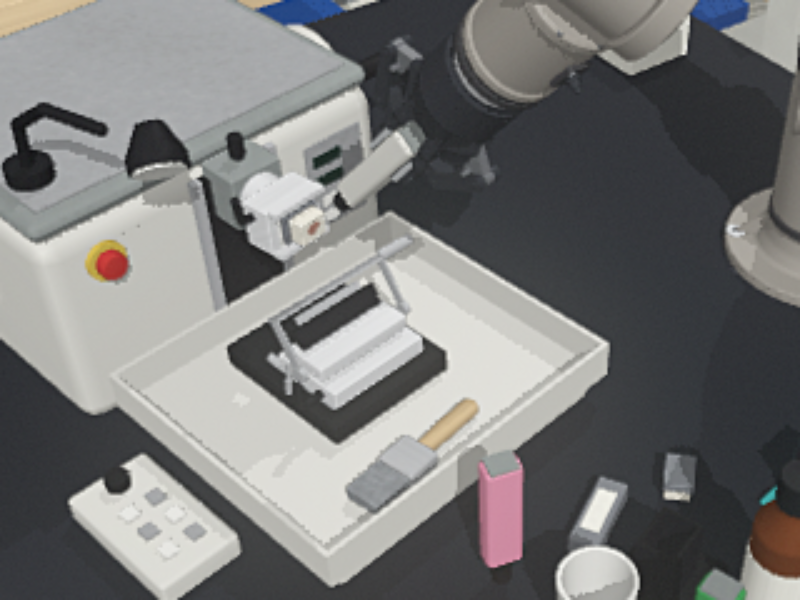

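Run:
```python
from h import *
from bench import r
o=r.get_obs();f=load("w11");w=wcloud(f,o);Rc=Ro.from_rotvec(o["orientation"]).as_matrix()
for uv in [(318,245),(318,260),(318,280),(318,300),(318,320),(318,335),(318,350),(300,260),(335,260),(297,330),(343,330)]: print(uv,(Rc.T@(w[uv[1],uv[0]]-o["tcp_pos"])*1000).round(1))
for uv in [(303,200),(312,200),(325,200),(318,210),(314,225),(320,225),(302,225)]: print(uv,(toM(w[uv[1],uv[0]])*1000).round(1))
```

```text
(318, 245) [ -1.8 -17.3 214.8]
(318, 260) [ -1.8 -17.8 191.2]
(318, 280) [ -1.8 -17.  170. ]
(318, 300) [ -1.9 -17.8 150.4]
(318, 320) [ -1.9 -17.8 135.8]
(318, 335) [ -1.9 -17.2 127.5]
(318, 350) [ -1.9 -15.9 121.4]
(300, 260) [-10.3 -17.  193.4]
(335, 260) [  6.1 -17.3 192.6]
(297, 330) [ -8.5 -17.1 130.7]
(343, 330) [  6.  -17.2 130.4]
(303, 200) [ 15.6 -12.7 215.1]
(312, 200) [  6.5 -14.1 213.7]
(325, 200) [  6.6 -11.5 196.6]
(318, 210) [  6.3  -4.  205.8]
(314, 225) [  6.    8.4 210.8]
(320, 225) [  5.3   9.8 203.6]
(302, 225) [ 16.    9.8 215.3]
```

Emit:
apply_moves:
  dp:
    - [0.015,-0.01,0.008]
    - [0,0,0]
    - [0,0,0]
    - [0,0,0]
    - [0,0,0]
  twist:
    - [0,0,0]
    - [0,0,0]
    - [0,0,0]
    - [0,0,0]
    - [0,0,0]
  jaw: [255,255,255,255,255]

```text
clock: 12.6
tcp_pos: [0.5379, 0.0823, 0.458]
orientation: [1.568, 1.955, -0.601]
contact_force: [-0.1, 0.6, -0.3]
grip_width: 0.0234
```

```bash
python3 ck.py
```

```text
t 12.6 p [0.5379 0.0823 0.458 ] q [-0.75  0.26  0.36  1.87  0.66  1.26  1.11] F [-0.1  0.6 -0.3] w 0.0234 xyaw 102.5 z [ 0.144 -0.652 -0.745]
[-0.016  0.     0.01 ] [ 0.001 -0.001  0.002]
lens M [-0.0449 -0.0007  0.2542] dist 0.0712 miss [-0.002   0.0009 -0.0018] off 48.1
```

Emit:
apply_moves:
  dp:
    - [-0.01,0,0]
    - [0,0,0]
    - [0,0,0]
    - [0,0,0]
    - [0,0,0]
    - [0,0,0]
    - [0,0,0]
    - [0,0,0]
    - [0,0,0]
    - [0,0,0]
    - [0,0,0]
    - [0,0,0]
    - [0,0,0]
    - [0,0,0]
    - [0,0,0]
    - [0,0,0]
    - [0,0,0]
    - [0,0,0]
    - [0,0,0]
    - [0,0,0]
  twist:
    - [0,0,0]
    - [0,0,0]
    - [0,0,0]
    - [0,0,0]
    - [0,0,0]
    - [0,0,0]
    - [0,0,0]
    - [0,0,0]
    - [0,0,0]
    - [0,0,0]
    - [0,0,0]
    - [0,0,0]
    - [0,0,0]
    - [0,0,0]
    - [0,0,0]
    - [0,0,0]
    - [0,0,0]
    - [0,0,0]
    - [0,0,0]
    - [0,0,0]
  jaw: [255,255,255,255,255,255,255,255,255,255,255,255,255,255,255,255,255,255,255,255]

```text
clock: 14.6
tcp_pos: [0.5381, 0.0811, 0.459]
orientation: [1.569, 1.954, -0.601]
contact_force: [-0.9, 0.5, -1.3]
grip_width: 0.0233
```

```bash
python3 ck.py
```

```text
t 14.6 p [0.5381 0.0811 0.459 ] q [-0.75  0.26  0.36  1.87  0.66  1.26  1.11] F [-0.9  0.5 -1.3] w 0.0233 xyaw 102.5 z [ 0.144 -0.652 -0.745]
[-0.003  0.     0.009] [ 0.001 -0.001  0.002]
lens M [-0.0437 -0.0007  0.2552] dist 0.0711 miss [-0.0009  0.0009 -0.0007] off 48.1
```

Run:
```python
from h import *
from bench import r
a=[]
for i in range(26):
    r.grab_frame("top"); o=r.get_obs(); a.append(np.r_[o["clock"],o["tcp_pos"],abs(o["qvel"]).max()])
a=np.array(a);print(a[[0,-1]].round(4),np.ptp(a,0))
# way back
p,R=tgt([.4825,.2539,.47],np.radians(107.3));d,w=delta(o,p,R);print(d.round(3),w.round(3))
```

```text
[[1.465e+01 5.381e-01 8.110e-02 4.590e-01 2.400e-03]
 [1.590e+01 5.381e-01 8.110e-02 4.589e-01 1.400e-03]] [1.25000000e+00 2.53714116e-05 7.73940393e-05 6.00658208e-05
 2.68072438e-03]
[ 1.06  -0.141 -1.074] [-0.015  0.349 -0.038]
```

Held perfectly still for another 1.25 s. Now back to above the holder.

Emit:
apply_moves:
  dp:
    - [0.05,-0.01,-0.1]
    - [0.1,-0.02,-0.2]
    - [0.2,-0.025,-0.2]
    - [0.2,-0.025,-0.2]
    - [0.2,-0.025,-0.2]
    - [0.15,-0.02,-0.1]
    - [0.08,0,-0.03]
    - [0,0,0]
    - [0,0,0]
    - [0,0,0]
    - [0,0,0]
    - [0,0,0]
    - [0,0,0]
    - [0,0,0]
  twist:
    - [0,0,0]
    - [0,0,0]
    - [0,0,0]
    - [0,0,0]
    - [0,0,0]
    - [0,0,0]
    - [0,0,0]
    - [-0.002,0.055,-0.006]
    - [-0.002,0.055,-0.006]
    - [-0.002,0.055,-0.006]
    - [-0.002,0.055,-0.006]
    - [-0.002,0.055,-0.006]
    - [-0.002,0.055,-0.006]
    - [0,0,0]
  jaw: [255,255,255,255,255,255,255,255,255,255,255,255,255,255]

```text
clock: 17.3
tcp_pos: [0.4842, 0.2504, 0.4715]
orientation: [1.866, 2.512, -0.026]
contact_force: [1.3, -0.8, -2.3]
grip_width: 0.0233
```

```bash
cat > bk.py <<'E'
from h import *
from bench import r
import sys
o=r.get_obs();st(o)
p,R=tgt([.4825,.2539,float(sys.argv[1])],np.radians(107.3));d,w=delta(o,p,R);print(d.round(3),w.round(3))
E
python3 bk.py .47
```

```text
t 17.3 p [0.4842 0.2504 0.4715] q [-0.75  0.2   0.18  1.79 -0.02  1.16  1.3 ] F [ 1.3 -0.8 -2.3] w 0.0233 xyaw 106.8 z [-0.   -0.02 -1.  ]
[ 0.032 -0.005  0.012] [-0.003  0.009 -0.004]
```

Emit:
apply_moves:
  dp:
    - [0.032,-0.005,0]
    - [0,0,0.1]
    - [0,0,0.2]
    - [0,0,0.25]
    - [0,0,0.15]
    - [0,0,0.05]
    - [0,0,0]
  twist:
    - [-0.003,0.009,-0.004]
    - [0,0,0]
    - [0,0,0]
    - [0,0,0]
    - [0,0,0]
    - [0,0,0]
    - [0,0,0]
  jaw: [255,255,255,255,255,255,255]

```text
clock: 18.0
tcp_pos: [0.481, 0.2541, 0.3736]
orientation: [1.852, 2.526, -0.02]
contact_force: [0.5, 0.1, -0.5]
grip_width: 0.0232
```

```bash
python3 bk.py .37
python3 - <<'E'
from h import *
from bench import r
f=r.grab_frame("wrist");cv2.imwrite("pics/w12.png",f["color"][:,:,::-1])
E
```

```text
t 18.0 p [0.481  0.2541 0.3736] q [-0.74  0.3   0.17  1.91 -0.05  0.95  1.32] F [ 0.5  0.1 -0.5] w 0.0232 xyaw 107.5 z [-0.    -0.015 -1.   ]
[-0.004  0.011  0.03 ] [-0.002  0.007  0.002]
```

View pics/w12.png

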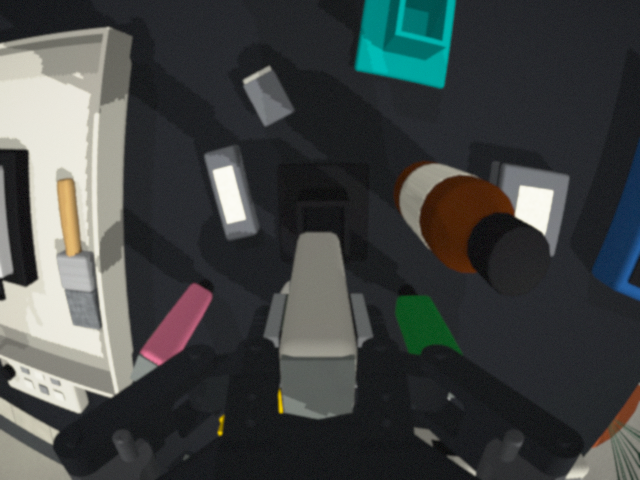

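Emit:
apply_moves:
  dp:
    - [-0.004,0.011,0]
    - [0,0,0]
  twist:
    - [-0.002,0.008,0.002]
    - [0,0,0]
  jaw: [255,255]

```text
clock: 18.25
tcp_pos: [0.4831, 0.2547, 0.3755]
orientation: [-1.861, -2.528, -0.007]
contact_force: [0.1, 0.3, -1.3]
grip_width: 0.0236
```

```bash
python3 bk.py .2857
```

```text
t 18.25 p [0.4831 0.2547 0.3755] q [-0.73  0.3   0.17  1.91 -0.06  0.94  1.33] F [ 0.1  0.3 -1.3] w 0.0236 xyaw 107.3 z [ 0.001  0.005 -1.   ]
[-0.008 -0.009  0.748] [ 0.001 -0.002 -0.   ]
```

Emit:
apply_moves:
  dp:
    - [-0.006,-0.006,0.08]
    - [0,0,0.1]
    - [0,0,0.1]
    - [0,0,0.1]
    - [0,0,0.1]
    - [0,0,0.1]
    - [0,0,0.06]
    - [0,0,0.02]
  twist:
    - [0,-0.002,0]
    - [0,0,0]
    - [0,0,0]
    - [0,0,0]
    - [0,0,0]
    - [0,0,0]
    - [0,0,0]
    - [0,0,0]
  jaw: [255,255,255,255,255,255,255,255]

```text
clock: 19.05
tcp_pos: [0.4832, 0.2538, 0.2901]
orientation: [1.861, 2.528, 0.005]
contact_force: [-0.2, 0.1, -0.7]
grip_width: 0.0235
```

```bash
python3 bk.py .2857
```

```text
t 19.05 p [0.4832 0.2538 0.2901] q [-0.72  0.41  0.15  1.98 -0.09  0.76  1.35] F [-0.2  0.1 -0.7] w 0.0235 xyaw 107.3 z [ 0.004  0.001 -1.   ]
[ 0.002 -0.005  0.036] [ 0.002 -0.    -0.   ]
```

Emit:
apply_moves:
  dp:
    - [0,-0.004,0.02]
    - [0,0,0.012]
    - [0,0,0.006]
    - [0,0,0]
  twist:
    - [0.002,0,0]
    - [0,0,0]
    - [0,0,0]
    - [0,0,0]
  jaw: [255,255,255,255]

```text
clock: 19.45
tcp_pos: [0.4832, 0.2539, 0.2858]
orientation: [1.863, 2.53, 0.001]
contact_force: [0.1, -0.7, -0.7]
grip_width: 0.0235
```

```bash
python3 bk.py .2857
```

```text
t 19.45 p [0.4832 0.2539 0.2858] q [-0.72  0.42  0.15  1.98 -0.09  0.75  1.36] F [ 0.1 -0.7 -0.7] w 0.0235 xyaw 107.3 z [ 0.     0.001 -1.   ]
[ 0.002 -0.005  0.001] [ 0. -0. -0.]
```

Emit:
apply_moves:
  dp:
    - [0,0,0.006]
    - [0,0,0]
    - [0,0,0]
    - [0,0,0]
    - [0,0,0]
    - [0,0,0]
  twist:
    - [0,0,0]
    - [0,0,0]
    - [0,0,0]
    - [0,0,0]
    - [0,0,0]
    - [0,0,0]
  jaw: [255,175,165,150,130,120]

```text
clock: 20.05
tcp_pos: [0.4837, 0.2542, 0.2863]
orientation: [1.862, 2.529, 0.006]
contact_force: [1.6, 0.1, 0.6]
grip_width: 0.0454
```

```bash
python3 bk.py .2857
python3 - <<'E'
from h import *
from bench import r
f=r.grab_frame("wrist");cv2.imwrite("pics/w13.png",f["color"][:,:,::-1])
E
```

```text
t 20.05 p [0.4837 0.2542 0.2863] q [-0.72  0.42  0.15  1.98 -0.09  0.75  1.36] F [1.6 0.1 0.6] w 0.0454 xyaw 107.3 z [ 0.003  0.002 -1.   ]
[ 0.    -0.011  0.005] [ 0.002 -0.001 -0.   ]
```

View pics/w13.png

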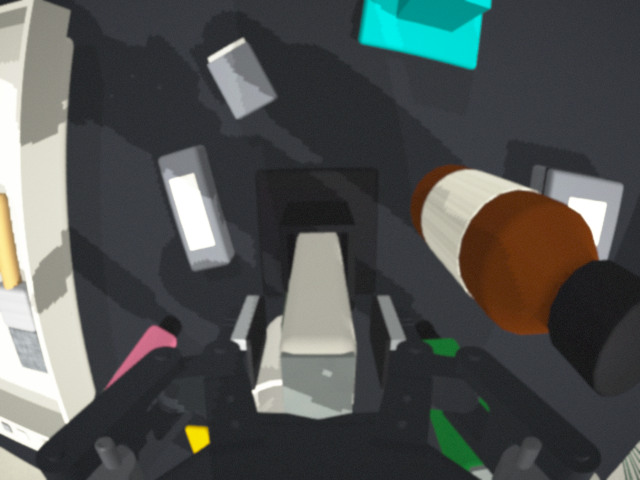

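Standing freely, matching the pre-grasp view. Retreat upward.

Emit:
apply_moves:
  dp:
    - [0,0,-0.05]
    - [0,0,-0.12]
    - [0,0,-0.2]
    - [0,0,-0.25]
    - [0,0,-0.25]
    - [0,0,-0.25]
    - [0,0,-0.15]
    - [0,0,0]
    - [0,0,0]
  twist:
    - [0,0,0]
    - [0,0,0]
    - [0,0,0]
    - [0,0,0]
    - [0,0,0]
    - [0,0,0]
    - [0,0,0]
    - [0,0,0]
    - [0,0,0]
  jaw: [120,120,120,120,120,120,120,120,120]

```text
clock: 21.0
tcp_pos: [0.4827, 0.2532, 0.4468]
orientation: [1.863, 2.528, 0.005]
contact_force: [-0.1, 0.2, -1.3]
grip_width: 0.0453
```

```bash
python3 bk.py .45
python3 - <<'E'
from h import *
from bench import r
f=r.grab_frame("scene");cv2.imwrite("pics/s14.png",cv2.resize(f["color"][130:400,100:460,::-1],(800,600)))
M=toM(cloud(f).reshape(-1,3))*1000;M=M[~np.isnan(M[:,0])]
k=(M[:,1]<-72)&(M[:,1]>-115)&(M[:,2]>75)&(M[:,2]<170)&(M[:,0]<40)&(M[:,0]>-120);print("lug",np.median(M[k],0).round(1),k.sum())
P=cloud(f).reshape(-1,3);P=P[~np.isnan(P[:,0])]
k=(abs(P[:,2]-.164)<.006)&(np.hypot(P[:,0]-.483,P[:,1]-.2545)<.045);print("therm",cv2.minAreaRect(P[k][:,:2].astype('f4')*1000),P[k,2].mean())
E
```

```text
t 21.0 p [0.4827 0.2532 0.4468] q [-0.75  0.22  0.18  1.83 -0.04  1.09  1.32] F [-0.1  0.2 -1.3] w 0.0453 xyaw 107.2 z [ 0.003  0.002 -1.   ]
[ 0.006  0.    -0.027] [ 0.002 -0.001 -0.001]
lug [ -8.7 -89.2 141.2] 57
therm ((484.5929870605469, 255.65354919433594), (33.78137969970703, 23.744272232055664), 15.803149223327637) 0.16415308643910015
```

View pics/s14.png

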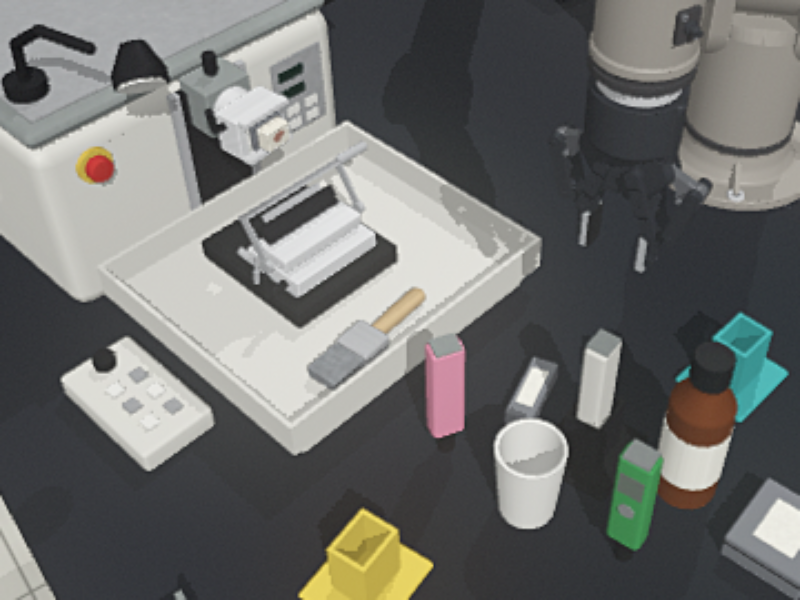

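Run:
```python
from bench import r
print(r.hand_in())
```

```text
the job is handed in; nothing more can be done
None
```

The job is finished and handed in, at about 21 s on the robot's clock. My last checks found nothing wrong or out of line.

- **Guard:** I pushed it by the lug until it stopped against its end stop at about 11 N. The lug then measured x ≈ −4 mm, z ≈ 137.5 mm, which is where it should be at 2.04 rad. A last picture, after the thermometer was back, still showed the guard closed. In that picture the lug read x −8.7, z 141 mm on its visible surface, about −5 mm once corrected for the viewing side.
- **Wax reading:** By my calculation the lens was about 71 mm from the face, 48° off square and within about 2 mm of its middle. That is on top of camera calibration good to about 2 mm. I held it there for about 3 s. Over the last 1.25 s the position changed by less than 0.1 mm.
- **Thermometer:** It went back into its black holder nose down, at the same height it was picked up from. In the last picture it stands upright, top at 164 mm, within about 2 mm of where it started.
- **Everything else:** The arm was clear of everything at the end. I saw no contact with the blade, wax block or clamp. The neighbouring objects look unmoved in the picture, but I did not measure each one.

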